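# Put the parts pan back under the coiler and turn its air on

### The arm

A 6-joint arm with a two-finger parallel gripper is mounted at the origin on the work surface. World frame = base frame: x ahead of the robot, y to its left, z up, the work surface at z = 0. Lengths are in mm, angles in rad, forces in N, time in s.
With the tool pointing down it reaches from about 300 to 850 mm from the base axis. Payload 5.4 kg.
Tool frame: the origin (TCP) lies midway between the tips of the shut fingers; the grasp point (between the pads) lies 19 mm behind it; z points along the fingers, y is the line along which they close (so a half turn about z gives the same grasp; the last joint's range is limited). The gripper opens to 85 mm and grips with 20 to 120 N. Pads are 22 mm wide; open, the fingers measure 114 mm over their backs; the gripper's body (76 mm by 85 mm) begins 54 mm behind the grasp point. The pads swing forward as they close: fully open they stand 13 mm farther back than shut.
Start: joints at [0.897, 0.158, 1.597, -0, 1.386, -0.21], TCP at [257.233, 514.235, 231.299] pointing down, gripper open.
Joint ranges: [-2.91, 2.91], [-0.94, 2.29], [0.18, 2.7], [-1.29, 4.43], [0.17, 2.64], [-3, 3]. Speed limits (rad/s): [2.57, 2.57, 3.14, 3.14, 3.14, 3.14].

### API

Orientations are given as [roll, pitch, yaw] about the fixed x, y, z axes, in that order (R = Rz(yaw) Ry(pitch) Rx(roll)).
In Python, from bench import arm gives the robot as it stands.
- The arm moves only by the tool play_rows, never from a script. Its argument "rows" is a list that holds one entry, the list of rows, each a list of 7 numbers: the turn, a rotation vector about the tool's x, y, z in degrees, then the shift along the tool's x, y, z in m, then the finger opening in m, from 0 to 0.0854. A call has 1 to 10 rows; each row shifts and turns the commanded pose from where the row before left it, along the tool's axes as they then stand; what a row does not reach is not made up. A row lasts 1/8 s, in which the tool goes at most 62.5 mm and 10.7 degrees, less where a joint would pass 70% of its speed; a pose out of reach is approached as far as the arm can. A call is refused whole if a number of a shift passes 0.0625 or a number of a turn 10.7, either way. A call with a gripper value outside its range is refused whole. The fingers move at their own pace and stop on an object; the grip force is fixed at half the most. Time passes only in rows, so rows that do not move let the fingers close. It gives the time, the measured TCP pose, the force, the opening and the grip force at its end, in the units of the state.
- arm.get_obs(): the state, without advancing time (a new reading comes with each control period).
- arm.snapshot(name): name is "scene" or "top" or "wrist"; returns the picture (480x640x3 uint8, red, green, blue); there is no depth.
- arm.camera_info(name): a dict with "K" (3x3 intrinsics, pixels), "k1" (the pictures are not rectified: a ray, as slopes to the right and down, at radius r is drawn at 1 + k1 r^2 times it, then the intrinsics apply), "R" (3x3) and "t" (3): a world point X has camera coordinates R X + t; the wrist camera has in their place "hand_eye" (4x4, takes a point from camera to tool coordinates, whose origin is the TCP and whose axes are the flange's). Camera axes: x right, y down, z forward; pixel columns grow to the right and rows downward; lengths in mm; the calibration is good to about 2 mm. A picture is of the moment at which its call begins: read the wrist's pose just before it. camera_info takes no time and is no camera call.
- arm.close_job(): hands the job in; it is judged then, once.
The state is a dict: "time_s": time; "joint_positions": joint angles; "joint_velocities": joint speeds; "joint_torque": joint torques, N m; "ee_pos": TCP position; "eef_rot": TCP orientation; "force": force on the tool from outside, world axes, zero at the start; "torque": the same for the moment, N m; "gripper_width": finger opening in mm; "gripper_force": force on a finger pad.
Only numpy, scipy, OpenCV 4.12 (cv2) and the standard library are available. Lean on these libraries where they do the work, as an engineer would, in place of code of your own. Each camera call takes 0.05 s, during which the arm holds its last target. There are 200 camera calls.

### The job

The spring coiler's parts pan has been emptied and stands out on the bench. Slide it back into its bay under the chute, fully home, so that its rim lifts the hinged catch at the mouth and the catch drops behind the pan; then turn the machine's air on with the long lever valve, round to its stop so that the lever lies along the pipe. Leave the small blow-gun cock shut, do not disturb the other things on the bench, and let go of everything.

Things in the scene. Friction and masses are not known exactly. Their poses are not given: they have to be found in the camera images.
- pan_center (a point): Centre of the parts pan (32.5 mm above its underside): open sheet-steel tray, 150 x 130 x 65 mm (x, y, z of this frame) over its turned-out rim (61 to 65 mm up); below the rim 136 x 116 mm. About 0.3 to 0.7 kg; slides on the bench. Its +y points to its stub handle; it enters the bay moving along its own -y, handle last.
- pan_handle (a point): Middle of the pan's black stub handle, 107 mm along the pan's +y from its centre, 44 mm above the bench (axes as pan_center). A level bar along y, 66 mm long (74 to 140 mm from the pan's centre), 20 mm wide in x, 26 mm high: pinch it across x, the tool upright or leaning along y.
- bay_home (a point): Where pan_center lies, with the same axes, when the pan is fully home against the back stop (once caught it can rest up to 5 mm towards +y). The bay's mouth faces +y. Two guide rails 22 mm high stand along y, inner faces at x = +-73 mm, 5 mm play each side. A steel chute from the machine hangs over the bay at y below -10 mm, at least 90 mm up.
- bay_mouth (a point): Middle of the bay's mouth at bench level, 230 mm along +y of bay_home, same axes. The rails flare outwards here over their last 60 mm, to 190 mm between their ends.
- guard_edge (a point): Middle of the underside of the free edge of the clear plastic guard (metal edging, 134 mm wide in x) that slopes down from the machine over the bay; at y = +130 mm of bay_home, 160 mm above the bench. The home pan's handle (y = 74 to 140) is under it, so an upright tool cannot follow the pan home: lean it about 40 degrees, wrist towards +y. Same axes as bay_home.
- catch (a joint): Gravity catch, rad: 0 = down on its stop. Steel arm 83 mm long, 10 mm wide, pivoted at x = +70, y = +155 mm of bay_home, 77 mm up, its round nose hanging inwards 52 mm up. The entering pan's rim lifts it to about 0.16 (1 N); it drops to 0 behind the pan within 2 mm of home. Its bracket fills x = 64 to 98, y = 138 to 173 mm, up to 92 mm.
- valve_axis (a point): On the vertical stem axis of the machine's air valve (brass ball valve in a bench air station), 150 mm above the bench, at the lever's mid-plane. The pipe (27 mm diameter, centre 90 mm above the bench) runs along this frame's y. Filter-regulator at y = +118 mm: 62 mm wide, 163 mm tall, its gauge reaching x = -47 mm.
- valve_grip (a point): Middle of the black sleeve of the air valve's lever, 85 mm from the stem axis, at 150 mm height. The sleeve is 75 mm long (46 to 120 mm from the axis), 22 mm wide, 12 mm thick; it turns with the lever, and its own +x points to the stem axis.
- air_valve (a joint): Angle of the air valve's lever in rad. 0 = shut: lever across the pipe, pointing to -x of valve_axis (towards the robot). It turns counter-clockwise seen from above to its hard stop at 1.571 = open: lever along the pipe, pointing to -y of valve_axis. Stiff: 0.45 N m, about 5 N at the sleeve; stays where it is left.
- gun_cock (a joint): Small shut-off cock with a 56 mm black wing handle at the far (+y) end of the air station, 260 mm from the lever valve's axis: for the blow gun. Its angle in rad; 0 = shut, wing across the pipe. Leave it.
- spool: Bystander: steel wire spool, standing, 100 mm diameter, 86 mm tall; origin at the centre of its underside.
- caliper: Bystander: caliper lying flat, 200 mm long along x, up to 75 mm wide; origin on the bench below its middle.
- oil_bottle: Bystander: white bottle, 60 mm diameter, 150 mm tall; origin at the centre of its underside.
- jar: Bystander: glass jar, 72 mm diameter, 90 mm tall; origin at the centre of its underside.
- tin: Bystander: tin, 80 mm diameter, 100 mm tall; origin at the centre of its underside.
- wrench: Bystander: wrench lying flat, 180 mm long; origin below its middle.
- arbor: Bystander: dark steel arbor standing under the valve lever's sweep, 36 mm diameter, 40 mm tall; origin at the centre of its underside.

How it is judged (in metres and radians):
On the way, in this order (a step that is already met when the one before it is completed fails the run):
1. the pan is home in its bay and the catch has dropped behind it, the air still off (y of pan_center in the frame of bay_home between -0.009 and 0.009 m and x of pan_center in the frame of bay_home between -0.01 and 0.01 m and value of joint catch below 0.05 rad), for 0.2 s.
2. the air valve's lever is round at its open stop, along the pipe (value of joint air_valve above 1.48 rad), for 0.2 s.
At the end, for the whole second after the job is handed in: The pan stands flat in its bay within 9 mm of home lengthwise and 10 mm sideways, the catch is down behind it (under 0.05 rad), the air valve's lever is within 0.09 rad (5 degrees) of its open stop, the blow-gun cock is still shut (under 0.25 rad) (all of step 1 and angle between pan_center's own z axis and vertical below 0.06 rad and value of joint air_valve above 1.48 rad and value of joint gun_cock below 0.25 rad); the robot touches nothing.
It fails at once if a bystander is moved more than 40 mm or the blow-gun cock is turned (distance of any of spool, caliper, oil_bottle, jar, tin, wrench, arbor from where it was at the start of the episode above 0.04 m or value of joint gun_cock above 0.35 rad).
It also fails if it takes over 64 s, if anything falls off the work surface, if the arm or the gripper's body presses on something with over 40 N, if the wrist force passes 120 N, or if a joint passes its speed limit or range.

## Working session

There is one attempt and no reset: what is moved stays moved. The work goes in short steps, Python scripts to look and compute and a tool call to move; the robot and the scene stay as the last step left them, time stands still between calls to the robot, and variables do not carry over. Pictures are saved under pics/ and viewed, at most 10 in all, crops included, and the job is handed in when it is done.

Besides the shell and the picture viewer there is one more tool, called after ">>>" as name(argument=value, ...), one argument or row to a line, values as JSON. play_rows: Moves the arm, as the interface text tells. Its arguments: {"type":"object","properties":{"rows":{"type":"array"}},"required":["rows"]}

```bash
mkdir -p pics; ls
python3 - <<'E'
from bench import arm
import cv2,numpy as np
for n in("scene","top"):
    cv2.imwrite(f"pics/{n}0.png",arm.snapshot(n)[:,:,::-1])
    print(n,arm.camera_info(n))
print(arm.camera_info("wrist")); o=arm.get_obs(); print(o)
E
```

```text
pics
scene {'K': array([[557.09769032,   0.        , 305.6211481 ],
       [  0.        , 557.09769032, 245.21962684],
       [  0.        ,   0.        ,   1.        ]]), 'k1': -0.1641393712164111, 'R': array([[ 0.51141167,  0.85933203, -0.00256171],
       [ 0.47142255, -0.2830462 , -0.83525183],
       [-0.71848374,  0.42594989, -0.54986163]]), 't': array([-317.25514246, -129.17513457, 1648.96748593])}
top {'K': array([[542.72641681,   0.        , 316.16005226],
       [  0.        , 542.72641681, 245.327136  ],
       [  0.        ,   0.        ,   1.        ]]), 'k1': 0.046636650713253486, 'R': array([[ 0.02837231, -0.99959293, -0.00299819],
       [-0.99506269, -0.0279581 , -0.09522915],
       [ 0.09510656,  0.00568525, -0.99545086]]), 't': array([  43.51094037,  505.25823658, 1230.65791281])}
{'K': array([[362.18390903,   0.        , 318.32683457],
       [  0.        , 362.18390903, 234.29945334],
       [  0.        ,   0.        ,   1.        ]]), 'k1': -0.003246763579259683, 'hand_eye': array([[ 1.03867025e-03, -9.64445041e-01, -2.64281450e-01,
         6.74588924e+01],
 
[... 258 characters left out ...]
time_s': 0.1, 'joint_positions': array([ 8.96943812e-01,  1.58975407e-01,  1.59809622e+00, -1.52557064e-06,
        1.38618466e+00, -2.10082490e-01]), 'joint_velocities': array([ 0.00092414, -0.00106418, -0.00308904,  0.00108705,  0.00123699,
       -0.00140039]), 'joint_torque': array([-8.98224389e-04, -3.96987712e+01, -3.32337570e+01, -2.51377287e-04,
        4.16584255e-03, -2.16624713e-06]), 'ee_pos': array([256.88286172, 513.83542271, 230.42636396]), 'eef_rot': array([-3.13996528e+00, -3.45469310e-04,  2.67782263e+00]), 'force': array([0.20524459, 0.5924193 , 0.21067537]), 'torque': array([-0.0462716 , -0.03997698,  0.04490942]), 'gripper_force': 0.0, 'gripper_width': 85.13944497315605}
```

View pics/scene0.png

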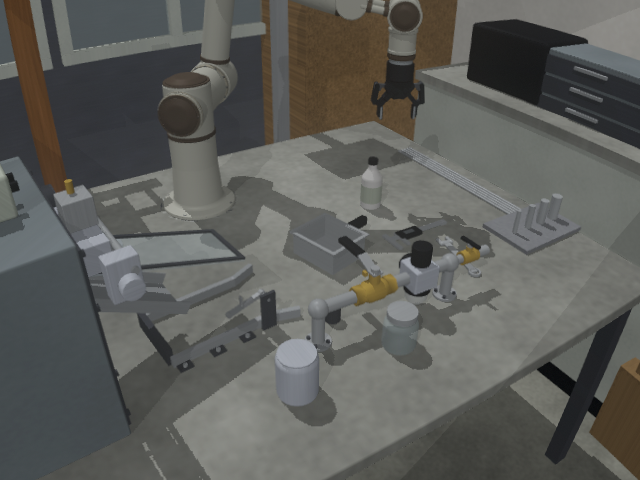

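View pics/top0.png

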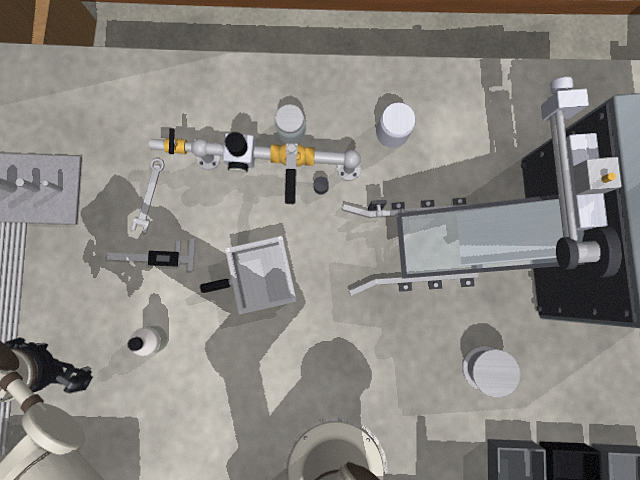

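The scene picture shows the bay at left, with its guard above it. The top picture shows the pan near (262,275) with its handle at (215,285), the valve lever at (290,186) with its stem at (291,154), and the bay mouth near col 350 opening left. The guard's free edge runs (401,208)-(405,277).

```bash
cat > h.py <<'E'
from bench import arm
import cv2,numpy as np
from scipy.spatial.transform import Rotation as Ro
def ray(n,uv,T=None):
    c=arm.camera_info(n);K=c["K"];d=[c["k1"],0,0,0,0]
    p=cv2.undistortPoints(np.array([[uv]],float),K,np.array(d,float))[0,0]
    v=np.array([p[0],p[1],1.])
    if n=="wrist":
        o,Rt=T; H=c["hand_eye"]; return Rt@H[:3,3]+o, Rt@H[:3,:3]@v
    return -c["R"].T@c["t"], c["R"].T@v
def onz(n,uv,z,T=None):
    o,d=ray(n,uv,T); return o+d*(z-o[2])/d[2]
def proj(n,X,T=None):
    c=arm.camera_info(n)
    if n=="wrist":
        o,Rt=T;H=c["hand_eye"];q=H[:3,:3].T@(Rt.T@(np.array(X)-o)-H[:3,3])
    else: q=c["R"]@np.array(X)+c["t"]
    a=q[:2]/q[2];a=a*(1+c["k1"]*a@a);return c["K"][:2,:2]@a+c["K"][:2,2]
def pose():
    o=arm.get_obs();return np.array(o["ee_pos"]),Ro.from_euler("xyz",o["eef_rot"]).as_matrix()
E
python3 - <<'E'
from h import *
im=cv2.imread("pics/top0.png")
crop=im[125:325,185:480]; cv2.imwrite("pics/topc.png",cv2.resize(crop,None,fx=2.7,fy=2.7,interpolation=cv2.INTER_CUBIC))
dark=(im.max(2)<45).astype(np.uint8)
n,l,s,c=cv2.connectedComponentsWithStats(dark)
for i in range(1,n):
    x,y,w,h,a=s[i]
    if a>40 and 100<x<480 and 100<y<330:
        r=cv2.minAreaRect(np.argwhere(l==i)[:,::-1].astype(np.float32)); print(s[i],r, [onz("top",c[i],z).round(0)[:2] for z in(57,156)])
for uv in [(227,248),(284,236),(298,300),(240,313)]: print("pan",onz("top",uv,65).round(0))
for uv in [(401,208),(405,277)]: print("guard",onz("top",uv,165).round(0))
E
```

```text
[169 129   5  25 113] ((171.0, 141.0), (24.0, 4.0), 90.0) [array([730., 395.]), array([702., 367.])]
[225 132  22  24 384] ((235.80003356933594, 144.10000610351562), (24.149532318115234, 19.230182647705078), 63.43495178222656) [array([729., 248.]), array([701., 232.])]
[228 162  20   9 109] ((237.71949768066406, 165.52438354492188), (18.994224548339844, 7.067617893218994), 6.340191841125488) [array([679., 241.]), array([655., 226.])]
[285 169  10  35 316] ((289.5, 186.0), (34.0, 9.0), 90.0) [array([635., 121.]), array([614., 116.])]
[148 251  31  15 336] ((163.0, 258.0), (14.0, 30.0), 90.0) [array([462., 400.]), array([456., 372.])]
[200 279  30  14 251] ((214.50587463378906, 285.27642822265625), (8.785684585571289, 29.068683624267578), 77.47119140625) [array([405., 282.]), array([403., 263.])]
pan [488. 256.  65.]
pan [519. 130.  65.]
pan [377.  94.  65.]
pan [345. 221.  65.]
guard [ 573. -116.  165.]
guard [ 431. -126.  165.]
```

View pics/topc.png

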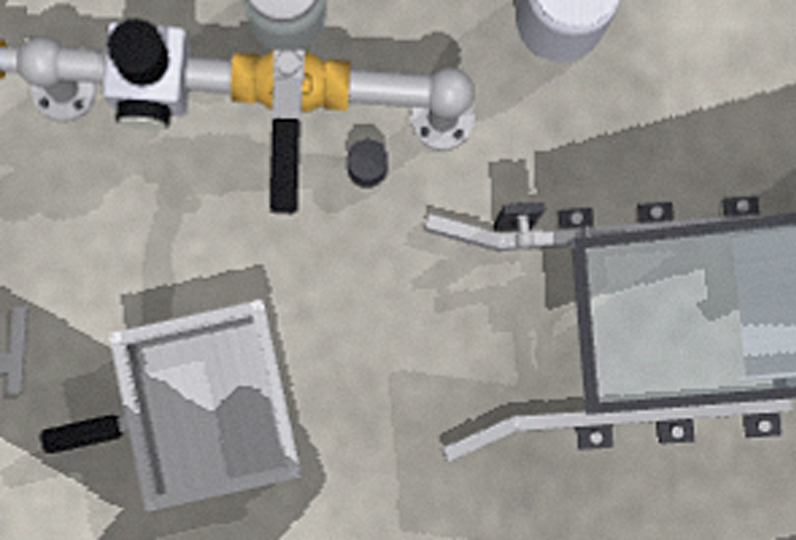

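The crop shows the rails' tips at (428,218) and (447,452), the bolts in two rows of three, the guard edge from (575,240) to (592,410), the catch bracket near (520,214), and the arbor at (367,163).

Run:
```python
from h import *
C=lambda u,v:(u/2.7+185-.3,v/2.7+125-.3)
def L(n,pts,z): 
    for p in pts: print(n,p,onz("top",C(*p),z).round(1)[:2])
L("bolt",[(577,217),(656,212),(742,206),(596,437),(678,432),(765,426)],5)
L("tip",[(428,218),(447,452)],22)
L("raillow inner",[(520,413),(590,410)],22);L("railup",[(505,240),(570,240)],22)
L("guard",[(575,240),(592,410)],163)
L("nose",[(524,240)],62);L("bracket",[(500,228),(540,205)],92)
L("pan",[(112,335),(264,300),(300,476),(150,510)],65)
L("handle",[(42,440),(121,427)],57)
L("stem",[(290,64)],160);L("sleeve",[(284,120),(284,212),(284,166)],156);L("arbor",[(367,163)],40)
L("reg",[(145,120)],110);
```

```text
bolt (577, 217) [ 606.5 -133.5]
bolt (656, 212) [ 612.8 -202.2]
bolt (742, 206) [ 620.  -276.7]
bolt (596, 437) [ 415.2 -152.5]
bolt (678, 432) [ 421.6 -222.7]
bolt (765, 426) [ 429. -297.]
tip (428, 218) [599.2  -2.6]
tip (447, 452) [398.4 -23.5]
raillow inner (520, 413) [433.3 -84.9]
raillow inner (590, 410) [ 437.6 -144.4]
railup (505, 240) [581.8 -69.4]
railup (570, 240) [ 583.4 -125.3]
guard (575, 240) [ 561.  -109.3]
guard (592, 410) [ 431.6 -123.9]
nose (524, 240) [576.  -81.4]
bracket (500, 228) [580.5 -58.4]
bracket (540, 205) [600.4 -90.6]
pan (112, 335) [486.6 258.2]
pan (264, 300) [519.2 133.6]
pan (300, 476) [374.9  99. ]
pan (150, 510) [343.9 220.7]
handle (42, 440) [398.6 313.3]
handle (121, 427) [411.1 248.7]
stem (290, 64) [693.2 113.1]
sleeve (284, 120) [649.9 116.6]
sleeve (284, 212) [577.8 114.2]
sleeve (284, 166) [613.7 115.4]
arbor (367, 163) [642.1  51.3]
reg (145, 120) [657.6 231.4]
```

Run:
```python
from h import *
print("bottle",onz("top",(134.5,345),150).round(0),onz("scene",(373,161),150).round(0),onz("scene",(372,204),5).round(0),"spool?")
print("caliper right end",onz("top",(195,255),10).round(0))
th=np.radians(14.4);yp=np.array([-np.sin(th),np.cos(th),0]);xp=np.array([np.cos(th),np.sin(th),0])
G=np.array([404.7,281.3,44]);a=np.radians(40)
z=-np.sin(a)*yp-np.cos(a)*np.array([0,0,1]);Rg=np.c_[np.cross(xp,z),xp,z]
p,R=pose()
rv=Ro.from_matrix(R.T@Rg).as_rotvec(degrees=True);print("rotvec tool",rv)
for b in(19,-100): 
    T=G+b*z;print(b,T,"shift tool frame",R.T@(T-p), "in new",Rg.T@(T-p))
```

```text
bottle [278. 420. 150.] [293. 412. 150.] [283. 427.   5.] spool?
caliper right end [475. 339.  10.]
rotvec tool [ 17.00397002 -37.46885252  47.00404006]
19 [407.73724078 269.47072816  29.44515558] shift tool frame [-244.29938587 -150.74526793  201.14240727] in new [-80.86382684  85.34398303 330.21514171]
-100 [388.71452219 343.55932549 120.60444431] shift tool frame [-194.11296107  -93.14016789  109.90658528] in new [-80.86382684  85.34398303 211.21514171]
```

>>> play_rows(
  rows=[
    [[0,0,0,-0.0485,-0.0233,0,0.085],[0,0,0,-0.0485,-0.0233,0,0.085],[0,0,0,-0.0485,-0.0233,0,0.085],[0,0,0,-0.0485,-0.0233,0,0.085],[2.83,-6.24,7.83,0,0,0,0.085],[2.83,-6.24,7.83,0,0,0,0.085],[2.83,-6.24,7.83,0,0,0,0.085],[2.83,-6.24,7.83,0,0,0,0.085],[2.83,-6.24,7.83,0,0,0,0.085],[2.83,-6.24,7.83,0,0,0,0.085]],
  ],
)

```text
time_s: 1.35
ee_pos: [388.6, 344.3, 231.2]
eef_rot: [3.137, 0.7, 1.816]
force: [0.4, -0.5, -0.7]
gripper_width: 84.7
gripper_force: 0.0
```

```bash
cat >> h.py <<'E'
def frame(yaw,a):
    th=np.radians(yaw);a=np.radians(a);yp=np.array([-np.sin(th),np.cos(th),0]);xp=np.array([np.cos(th),np.sin(th),0])
    z=-np.sin(a)*yp-np.cos(a)*np.array([0,0,1]);return np.c_[np.cross(xp,z),xp,z]
def to(T,Rg):
    p,R=pose();print("tcp",p.round(1),"rotvec",Ro.from_matrix(R.T@Rg).as_rotvec(degrees=True).round(2),"shift cur",(R.T@(np.array(T)-p)).round(1),"shift new",(Rg.T@(np.array(T)-p)).round(1))
E
python3 - <<'E'
from h import *
Rg=frame(14.4,40);G=np.array([404.7,281.3,44]);print(arm.get_obs()["joint_positions"].round(2))
to(G-100*Rg[:,2],Rg)
cv2.imwrite("pics/w1.png",arm.snapshot("wrist")[:,:,::-1])
T=pose();print([proj("wrist",G+np.array([0,0,13])+d*Rg[:,1]*0+np.array([-.249,.969,0])*d,T).round(0) for d in(-33,33)])
E
```

```text
[ 0.81  0.37  1.49 -0.58  1.68  0.62]
tcp [388.6 344.3 231.2] rotvec [ 0.03  0.13 -0.25] shift cur [70.7 -0.5 85. ] shift new [70.5 -0.1 85.2]
[array([319., 169.]), array([319., 108.])]
```

View pics/w1.png

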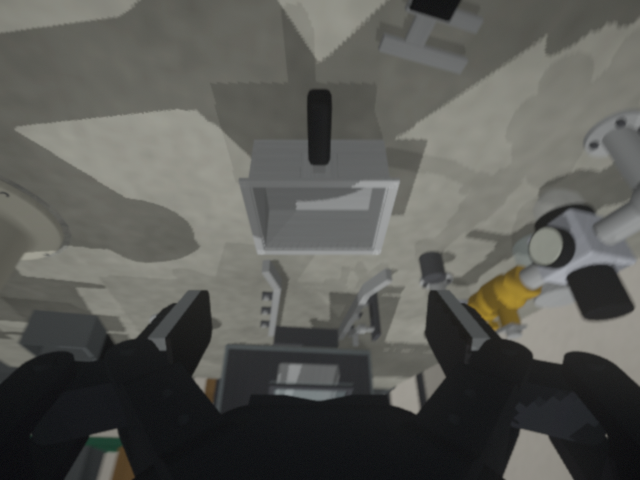

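The wrist picture shows the handle centred at col 319 (rows 90-163), lined up with the tool, and the bay and its mouth beyond.

>>> play_rows(
  rows=[
    [[0,0,0,0.0235,0,0.0284,0.085],[0,0,0,0.0235,0,0.0284,0.085],[0,0,0,0.0235,0,0.0284,0.085],[0,0,0,0,0,0.035,0.085],[0,0,0,0,0,0.035,0.085],[0,0,0,0,0,0.03,0.085],[0,0,0,0,0,0.019,0.085],[0,0,0,0,0,0,0.085]],
  ],
)

```text
time_s: 2.4
ee_pos: [407.8, 268.6, 28.6]
eef_rot: [-3.14, 0.697, 1.823]
force: [0.1, 0.6, 0.6]
gripper_width: 85.3
gripper_force: 0.0
```

Run:
```python
from h import *
Rg=frame(14.4,40);G=np.array([404.7,281.3,44]);to(G+19*Rg[:,2],Rg)
cv2.imwrite("pics/w2.png",arm.snapshot("wrist")[:,:,::-1])
```

```text
tcp [407.8 268.6  28.6] rotvec [-0.06 -0.06  0.04] shift cur [ 0.1  0.1 -1.2] shift new [ 0.1  0.1 -1.2]
```

View pics/w2.png

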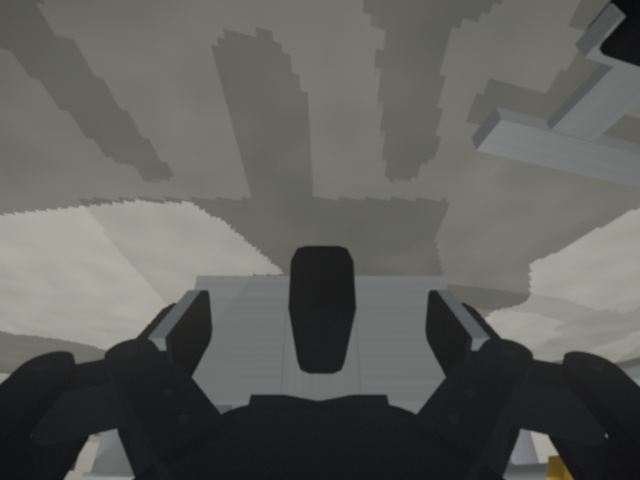

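The handle is centred between the pads (cols 290-355, pads at 211 and 427). Closing on it.

>>> play_rows(
  rows=[
    [[0,0,0,0,0,0,0.03],[0,0,0,0,0,0,0.015],[0,0,0,0,0,0,0.01],[0,0,0,0,0,0,0.01],[0,0,0,0,0,0,0.01],[0,0,0,0,0,0,0.01]],
  ],
)

```text
time_s: 3.2
ee_pos: [408.6, 270.0, 29.8]
eef_rot: [3.139, 0.696, 1.821]
force: [-1.9, 2.5, 4.1]
gripper_width: 19.3
gripper_force: 60.0
```

```bash
cat > plan.py <<'E'
from h import *
# waypoints for pan: (center xy, yaw); tool rigid to pan with grasp offset d along +y
def tcp(c,yaw,d,zt,lean=40):
    Rg=frame(yaw,lean);th=np.radians(yaw);return np.array([c[0]-np.sin(th)*d,c[1]+np.cos(th)*d,zt]),Rg
E
python3 - <<'E'
from plan import *
p,R=pose();o=arm.get_obs();print(o["gripper_width"],o["gripper_force"],o["force"])
im=arm.snapshot("top")[:,:,::-1];cv2.imwrite("pics/top1.png",im)
# tcp sits 107-12.2=~95 along pan y
yaw=5.6;m=np.array([498.8,-13]);ax=np.array([-np.sin(np.radians(yaw)),np.cos(np.radians(yaw))]);home=m-230*ax
print("home",home)
d=np.linalg.norm(p[:2]-np.array([431.2,177.9]));print("d",d)
for s in(330,290,230,150,60,10,0):
    T,Rg=tcp(home+ax*s,yaw,95,p[2]);print(s,T.round(1));
    if s in(330,10): to(T,Rg)
E
```

```text
19.320228087918967 59.958457946777344 [-1.93580983  2.47333436  4.14574282]
home [ 521.24406694 -241.902302  ]
d 94.85200995224245
330 [479.8 181.1  29.8]
tcp [408.6 270.   29.8] rotvec [ 5.75 -0.12  6.71] shift cur [-79.7  46.8  66.7] shift new [-73.1  62.2  61.4]
290 [483.7 141.3  29.8]
230 [489.5  81.5  29.8]
150 [497.3   1.9  29.8]
60 [506.1 -87.6  29.8]
10 [ 511.  -137.4   29.8]
tcp [408.6 270.   29.8] rotvec [ 5.75 -0.12  6.71] shift cur [-322.3   -2.3  269.4] shift new [-318.3   62.2  267.1]
0 [ 512.  -147.4   29.8]
```

>>> play_rows(
  rows=[
    [[1.92,-0.04,2.24,0,0,0,0.01],[1.92,-0.04,2.24,0,0,0,0.01],[1.92,-0.04,2.24,0,0,0,0.01],[0,0,0,-0.0122,0.0104,0.0102,0.01],[0,0,0,-0.0122,0.0104,0.0102,0.01],[0,0,0,-0.0122,0.0104,0.0102,0.01],[0,0,0,-0.0122,0.0104,0.0102,0.01],[0,0,0,-0.0122,0.0104,0.0102,0.01],[0,0,0,-0.0122,0.0104,0.0102,0.01],[0,0,0,0,0,0,0.01]],
  ],
)

```text
time_s: 4.5
ee_pos: [480.4, 179.6, 29.7]
eef_rot: [-3.142, 0.699, 1.665]
force: [1.6, -2.3, 0.8]
gripper_width: 18.9
gripper_force: 59.3
```

Run:
```python
from plan import *
print(arm.get_obs()["force"],arm.get_obs()["joint_positions"].round(2))
im=arm.snapshot("top")[:,:,::-1]
cv2.imwrite("pics/top2.png",cv2.resize(im[125:325,230:525],None,fx=2.7,fy=2.7,interpolation=cv2.INTER_CUBIC))
T,Rg=tcp((479.8+9.3-0,86.6),5.6,95,29.8);to(T,Rg)
```

```text
[ 1.64643449 -2.32044269  0.7521142 ] [ 0.48  0.56  1.68 -0.67  1.28  0.71]
tcp [480.1 179.9  29.6] rotvec [-0.1   0.09 -0.09] shift cur [ 0.9 -0.2 -0.9] shift new [ 0.9 -0.2 -0.9]
```

View pics/top2.png

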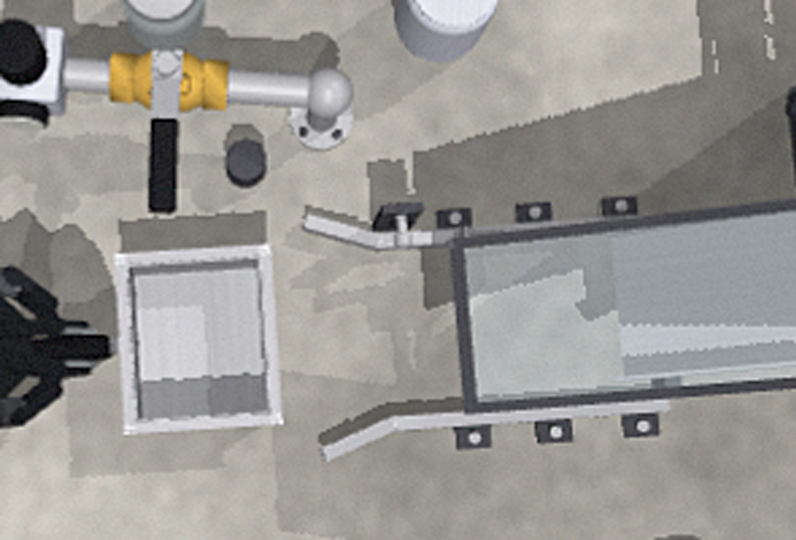

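The pan's rim corners are at (117,256), (272,246), (282,423) and (126,433), in front of the mouth.

Run:
```python
from plan import *
C=lambda u,v:(u/2.7+230-.3,v/2.7+125-.3)
P=np.array([onz("top",C(*p),65)[:2] for p in[(117,256),(272,246),(282,423),(126,433)]]);c=P.mean(0)
ang=lambda v:np.degrees(np.arctan2(v[1],v[0])).round(2)
print(c,ang(P[0]-P[3]),ang(P[1]-P[2]),ang(P[0]-P[1])-90,ang(P[3]-P[2])-90)
B=np.array([onz("top",C(*p),5)[:2] for p in[(456,218),(535,212),(621,206),(474,437),(556,431),(642,426)]])
print(B.round(0),ang(B[0]-B[2])-90,ang(B[3]-B[5])-90,(B[:3].mean(0)+B[3:].mean(0))/2)
t=[onz("top",C(*p),22)[:2] for p in[(305,220),(325,453)]];print(t,(t[0]+t[1])/2,ang(t[0]-t[1]))
for yaw in(5.4,5.7):
  th=np.radians(yaw);xb=np.array([np.cos(th),np.sin(th)])
  print("lateral pan rel bolts,tips",xb@(c-B.mean(0)),xb@(c-(t[0]+t[1])/2))
  bm=B.mean(0);print("bay line lateral, tip vs bolts",xb@((t[0]+t[1])/2-bm))
```

```text
[488.09196149  85.49476938] 4.95 4.68 5.329999999999998 5.269999999999996
[[ 606. -134.]
 [ 613. -203.]
 [ 620. -277.]
 [ 415. -152.]
 [ 422. -222.]
 [ 429. -296.]] 5.730000000000004 5.459999999999994 [ 517.49899914 -213.95562382]
[array([597.40176274,  -1.38538761]), array([397.54316414, -23.12274949])] [497.47246344 -12.25406855] 6.21
lateral pan rel bolts,tips -1.095756751654105 -0.13989268653340453
bay line lateral, tip vs bolts -0.9558640651206977
lateral pan rel bolts,tips 0.47970150127429534 0.3742694038450257
bay line lateral, tip vs bolts 0.1054320974292742
```

>>> play_rows(
  rows=[
    [[-0.3,0,-0.38,-0.0192,0,0.0161,0.01],[0,0,0,-0.0192,0,0.0161,0.01],[0,0,0,-0.0192,0,0.0161,0.01],[0,0,0,-0.0192,0,0.0161,0.01],[0,0,0,-0.0192,0,0.0161,0.01],[0,0,0,-0.0192,0,0.0161,0.01],[0,0,0,0,0,0,0.01]],
  ],
)

```text
time_s: 5.42
ee_pos: [495.1, 30.5, 29.7]
eef_rot: [-3.14, 0.699, 1.675]
force: [1.7, -4.2, 1.9]
gripper_width: 19.2
gripper_force: 59.6
```

Run:
```python
from plan import *
o=arm.get_obs();print(o["force"],o["gripper_width"],o["joint_positions"].round(2))
im=arm.snapshot("top")[:,:,::-1]
cv2.imwrite("pics/top3.png",cv2.resize(im[125:325,230:525],None,fx=2.7,fy=2.7,interpolation=cv2.INTER_CUBIC))
p,R=pose();m=np.array([498.2,-12.6]);th=np.radians(5.6);ax=np.array([-np.sin(th),np.cos(th)]);xb=np.array([np.cos(th),np.sin(th)])
v=p[:2]-(m-230*ax);print("s tcp-95",v@ax-95,"lat",v@xb)
```

```text
[ 1.74858175 -4.1595278   1.89319603] 19.19082538932104 [ 0.21  0.43  1.88 -0.81  1.09  0.59]
s tcp-95 178.6607537928146 lat 1.0769894039438788
```

View pics/top3.png

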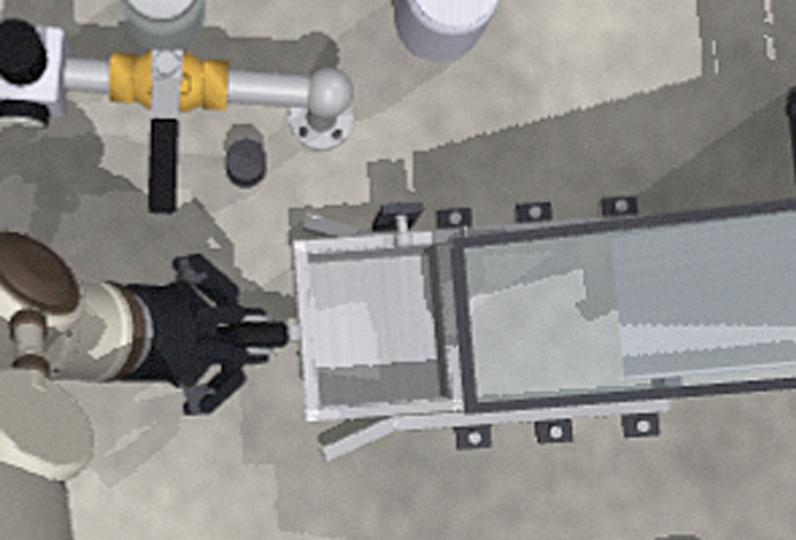

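The pan sits straight between the rails, with the catch at (402,228) riding on its rim. Continuing in.

>>> play_rows(
  rows=[
    [[0,0,0,-0.0184,0,0.0154,0.01],[0,0,0,-0.0184,0,0.0154,0.01],[0,0,0,-0.0184,0,0.0154,0.01],[0,0,0,-0.0184,0,0.0154,0.01],[0,0,0,-0.0184,0,0.0154,0.01],[0,0,0,-0.0184,0,0.0154,0.01],[0,0,0,0,0,0,0.01]],
  ],
)

```text
time_s: 6.35
ee_pos: [510.5, -111.9, 29.7]
eef_rot: [-3.141, 0.698, 1.676]
force: [1.6, -3.9, 0.3]
gripper_width: 19.2
gripper_force: 59.6
```

```bash
cat > st.py <<'E'
from plan import *
o=arm.get_obs();print(o["time_s"],o["force"].round(1),o["gripper_width"],o["joint_positions"].round(2))
p,R=pose();m=np.array([498.2,-12.6]);th=np.radians(5.6);ax=np.array([-np.sin(th),np.cos(th)]);xb=np.array([np.cos(th),np.sin(th)])
v=p[:2]-(m-230*ax);print(p.round(1),"s tcp-95",v@ax-95,"lat",v@xb)
E
python3 st.py
```

```text
6.35 [ 1.6 -3.9  0.3] 19.19383412846886 [-0.07  0.37  1.96 -0.93  0.91  0.45]
[ 510.5 -111.9   29.7] s tcp-95 34.98654711232243 lat 2.576515746939255
```

>>> play_rows(
  rows=[
    [[0,0,0,-0.0092,-0.0008,0.0077,0.01],[0,0,0,-0.0092,-0.0008,0.0077,0.01],[0,0,0,-0.0046,0,0.0038,0.01],[0,0,0,0,0,0,0.01]],
  ],
)

```text
time_s: 6.85
ee_pos: [512.5, -140.8, 29.8]
eef_rot: [-3.141, 0.698, 1.678]
force: [1.4, 1.7, 2.3]
gripper_width: 19.3
gripper_force: 60.1
```

>>> play_rows(
  rows=[
    [[0,0,0,-0.0023,0,0.0019,0.01],[0,0,0,0,0,0,0.01]],
  ],
)

```text
time_s: 7.1
ee_pos: [512.7, -143.9, 29.8]
eef_rot: [-3.141, 0.698, 1.678]
force: [0.4, 5.1, 1.6]
gripper_width: 19.7
gripper_force: 60.5
```

>>> play_rows(
  rows=[
    [[0,0,0,-0.0015,0,0.0013,0.01],[0,0,0,0,0,0,0.01]],
  ],
)

```text
time_s: 7.35
ee_pos: [512.7, -146.4, 29.8]
eef_rot: [-3.141, 0.698, 1.677]
force: [0.5, 3.5, 1.4]
gripper_width: 19.3
gripper_force: 60.4
```

```bash
python3 st.py
```

```text
7.35 [0.5 3.5 1.4] 19.267212653158932 [-0.15  0.37  1.97 -0.95  0.87  0.41]
[ 512.7 -146.4   29.8] s tcp-95 0.43366230453193566 lat 1.3952930654887896
```

>>> play_rows(
  rows=[
    [[0,0,0,-0.0015,0,0.0013,0.01],[0,0,0,0,0,0,0.01]],
  ],
)

```text
time_s: 7.6
ee_pos: [512.9, -148.6, 29.8]
eef_rot: [-3.141, 0.698, 1.677]
force: [0.9, 6.0, 1.9]
gripper_width: 19.3
gripper_force: 60.6
```

>>> play_rows(
  rows=[
    [[0,0,0,-0.0015,0,0.0013,0.01],[0,0,0,0,0,0,0.01]],
  ],
)

```text
time_s: 7.85
ee_pos: [513.5, -148.7, 29.8]
eef_rot: [3.14, 0.696, 1.675]
force: [-0.4, 19.1, 8.8]
gripper_width: 19.0
gripper_force: 62.4
```

```bash
python3 st.py
python3 - <<'E'
from h import *
im=arm.snapshot("top")[:,:,::-1]; s=arm.snapshot("scene")[:,:,::-1]
a=cv2.resize(im[185:300,330:490],(800,575),interpolation=cv2.INTER_CUBIC)[:290]
b=cv2.resize(s[270:330,180:340],(800,300),interpolation=cv2.INTER_CUBIC)
cv2.imwrite("pics/c4.png",np.vstack([a,b]))
E
```

```text
7.85 [-0.4 19.1  8.8] 19.00573586653513 [-0.15  0.37  1.97 -0.95  0.86  0.41]
[ 513.5 -148.7   29.8] s tcp-95 -1.9905647962772406 lat 1.9394921541447674
```

View pics/c4.png

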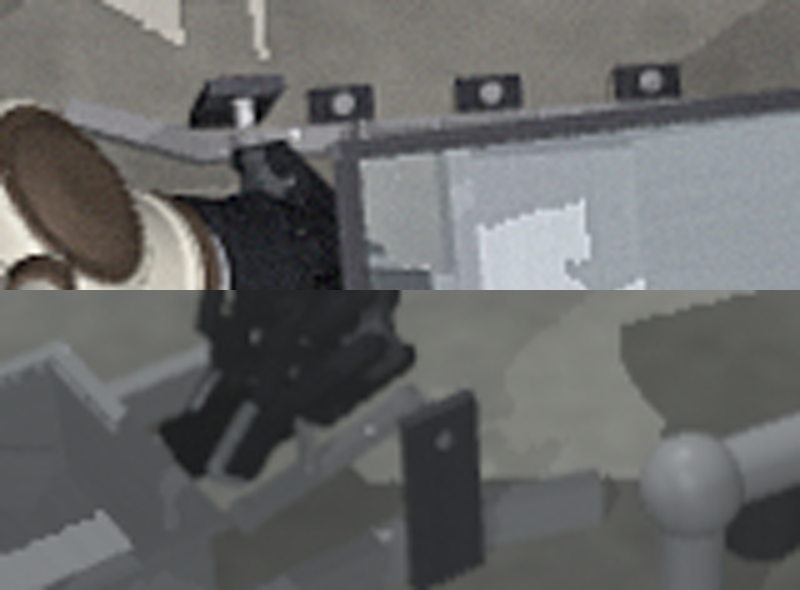

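The stop is reached: 19 N with the motion halted. The picture shows the catch arm alongside the gripper, but the nose isn't clear, so I'll test by pulling back gently.

>>> play_rows(
  rows=[
    [[0,0,0,0.0023,0,-0.0019,0.01],[0,0,0,0,0,0,0.01]],
  ],
)

```text
time_s: 8.2
ee_pos: [512.5, -147.8, 29.8]
eef_rot: [-3.14, 0.699, 1.677]
force: [-1.3, 3.9, 2.6]
gripper_width: 19.3
gripper_force: 60.5
```

>>> play_rows(
  rows=[
    [[0,0,0,0.0023,0,-0.0019,0.01],[0,0,0,0,0,0,0.01]],
  ],
)

```text
time_s: 8.45
ee_pos: [512.1, -145.2, 29.8]
eef_rot: [-3.139, 0.699, 1.677]
force: [0.6, -0.8, 0.6]
gripper_width: 19.0
gripper_force: 59.8
```

>>> play_rows(
  rows=[
    [[0,0,0,0.0015,0,-0.0013,0.01],[0,0,0,0,0,0,0.01]],
  ],
)

```text
time_s: 8.7
ee_pos: [512.0, -143.3, 29.9]
eef_rot: [-3.14, 0.699, 1.676]
force: [-0.4, -4.9, -1.4]
gripper_width: 19.1
gripper_force: 59.4
```

>>> play_rows(
  rows=[
    [[0,0,0,0.0015,0,-0.0013,0.01],[0,0,0,0,0,0,0.01]],
  ],
)

```text
time_s: 8.95
ee_pos: [511.9, -141.9, 30.4]
eef_rot: [-3.14, 0.7, 1.675]
force: [-0.2, -8.5, -1.0]
gripper_width: 19.3
gripper_force: 59.5
```

>>> play_rows(
  rows=[
    [[0,0,0,0.0012,0,-0.001,0.01],[0,0,0,0,0,0,0.01]],
  ],
)

```text
time_s: 9.2
ee_pos: [512.0, -140.6, 31.0]
eef_rot: [-3.141, 0.701, 1.674]
force: [-1.7, -7.3, 2.5]
gripper_width: 19.2
gripper_force: 60.0
```

>>> play_rows(
  rows=[
    [[0,0,0,-0.0031,0,0.0026,0.01],[0,0,0,-0.0031,0,0.0026,0.01],[0,0,0,0,0,0,0.01]],
  ],
)

```text
time_s: 9.57
ee_pos: [513.1, -147.3, 29.8]
eef_rot: [-3.141, 0.698, 1.678]
force: [1.5, -1.0, -1.8]
gripper_width: 19.5
gripper_force: 59.9
```

>>> play_rows(
  rows=[
    [[0,0,0,-0.0008,0,0.0006,0.01],[0,0,0,0,0,0,0.01]],
  ],
)

```text
time_s: 9.82
ee_pos: [513.0, -148.1, 29.8]
eef_rot: [-3.141, 0.698, 1.678]
force: [1.3, 1.1, -1.9]
gripper_width: 19.5
gripper_force: 60.0
```

>>> play_rows(
  rows=[
    [[0,0,0,-0.0012,0,0.001,0.01],[0,0,0,0,0,0,0.01]],
  ],
)

```text
time_s: 10.07
ee_pos: [513.5, -148.6, 29.8]
eef_rot: [3.14, 0.697, 1.676]
force: [1.7, 9.3, 1.9]
gripper_width: 19.2
gripper_force: 61.0
```

>>> play_rows(
  rows=[
    [[0,0,0,-0.0008,0,0.0006,0.01],[0,0,0,0,0,0,0.01],[0,0,0,0,0,0,0.04],[0,0,0,0,0,0,0.04],[0,0,0,0,0,0,0.04],[0,0,0,0,0,-0.02,0.04],[0,0,0,0,0,-0.03,0.04],[0,0,0,0,0,-0.04,0.04],[0,0,0,0,0,-0.06,0.04],[0,0,0,0,0,-0.06,0.04]],
  ],
)

```text
time_s: 11.32
ee_pos: [498.4, -14.8, 193.3]
eef_rot: [-3.141, 0.698, 1.677]
force: [0.7, -0.1, 0.0]
gripper_width: 40.2
gripper_force: 0.0
```

```bash
python3 st.py
python3 - <<'E'
from h import *
s=arm.snapshot("scene")[:,:,::-1]
cv2.imwrite("pics/c5.png",cv2.resize(s[255:375,150:310],(800,600),interpolation=cv2.INTER_CUBIC))
# expected pixels: catch parts when down, home
yaw=np.radians(5.6);h=np.array([521,-244]);xb=np.array([np.cos(yaw),np.sin(yaw)]);yb=np.array([-np.sin(yaw),np.cos(yaw)])
W=lambda x,y,z:np.r_[h+x*xb+y*yb,z]
for n,q in dict(pivot=(70,155,77),rimcorner=(75,65,65),rimcornerL=(-75,65,65),nose_low=(66,70,52),handleend=(0,140,57)).items():
    u=proj("scene",W(*q));print(n,u.round(1),((u-[150,255])*5).round(0))
E
```

```text
11.325 [ 0.7 -0.1  0. ] 40.154513985912004 [ 0.12  0.11  1.88 -0.74  1.27  0.29]
[498.4 -14.8 193.3] s tcp-95 132.75124576983254 lat 0.005203458669362483
pivot [260.3 293.8] [552. 194.]
rimcorner [224.4 316.1] [372. 306.]
rimcornerL [190.9 280.1] [204. 125.]
nose_low [224.9 317.7] [374. 314.]
handleend [237.7 287.5] [438. 162.]
```

View pics/c5.png

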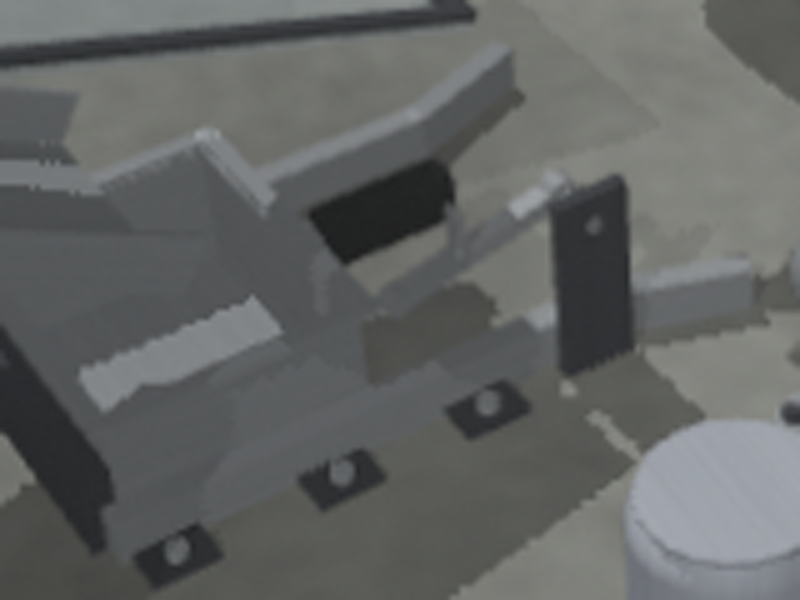

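The picture shows the gripper clear of the handle, the pan home, and the catch arm sloping down from (552,185) to about (378,305) at the rim's corner. I'll compare that with the down and lifted predictions.

Run:
```python
from h import *
yaw=np.radians(5.6);h=np.array([521,-244]);xb=np.array([np.cos(yaw),np.sin(yaw)]);yb=np.array([-np.sin(yaw),np.cos(yaw)])
W=lambda x,y,z:np.r_[h+x*xb+y*yb,z]
# arm upper edge = pivot->nose line; nose low point 52 at y~76
for n,al in(("down",0),("lift",.16)):
    a0=np.arctan2(25-5,79)-al
    print(n,[((proj("scene",W(70,155-r*np.cos(a0),77-r*np.sin(a0)))-[150,255])*5).round(0) for r in(0,20,40,60,80)])
print("bracket top corners",[((proj("scene",W(98,y,92))-[150,255])*5).round(0) for y in(138,173)],"meas (552,205),(625,180)")
print("rim corner meas? pred",((proj("scene",W(-75,65,65))-[150,255])*5).round(0),"meas (270,205)")
im=cv2.imread("pics/c5.png")
for x in(420,460,500):print(x,im[200:320:5,x].mean(1).round(0).tolist())
```

```text
down [array([552., 194.]), array([513., 221.]), array([474., 248.]), array([434., 275.]), array([394., 302.])]
lift [array([552., 194.]), array([511., 215.]), array([470., 237.]), array([429., 258.]), array([387., 280.])]
bracket top corners [array([552., 215.]), array([624., 184.])] meas (552,205),(625,180)
rim corner meas? pred [204. 125.] meas (270,205)
420 [35.0, 35.0, 35.0, 34.0, 35.0, 32.0, 51.0, 89.0, 110.0, 114.0, 114.0, 113.0, 108.0, 97.0, 89.0, 86.0, 87.0, 87.0, 88.0, 88.0, 83.0, 78.0, 76.0, 76.0]
460 [113.0, 107.0, 100.0, 96.0, 93.0, 92.0, 93.0, 94.0, 92.0, 92.0, 97.0, 97.0, 90.0, 85.0, 92.0, 107.0, 104.0, 81.0, 74.0, 75.0, 75.0, 75.0, 77.0, 77.0]
500 [114.0, 112.0, 107.0, 103.0, 103.0, 102.0, 97.0, 94.0, 94.0, 99.0, 107.0, 114.0, 115.0, 116.0, 116.0, 116.0, 115.0, 115.0, 114.0, 113.0, 113.0, 114.0, 106.0, 106.0]
```

```bash
cat > v.py <<'E'
from plan import *
A=np.array([697,113.]);yv=np.radians(1.9);Rv=np.array([[np.cos(yv),-np.sin(yv)],[np.sin(yv),np.cos(yv)]])
def fc(phi,r=80,gap=0):
    f=np.radians(phi);off=11+14.5*abs(np.sin(f))+11*abs(np.cos(f))+gap
    return A+Rv@(r*np.array([-np.cos(f),-np.sin(f)])+off*np.array([-np.sin(f),np.cos(f)]))
E
python3 - <<'E'
from v import *
Rg=frame(1.9,0);s=fc(0,gap=15);print(s);to([s[0],s[1],230],Rg)
prev=s
for ph in(0,15,30,45,60,75,90):
    q=fc(ph);print(ph,q.round(1),"step tool mm",(Rg.T@np.r_[q-prev,0]).round(1)[:2]);prev=q
E
```

```text
[615.81724112 147.32724372]
tcp [501.9 -11.1 200.1] rotvec [ 2.13 39.9   3.99] shift cur [  92.9  130.9 -114.9] shift new [154.5 119.1 -29.9]
0 [616.3 132.3] step tool mm [-15.  -0.]
15 [613.1 114. ] step tool mm [-18.2  -3.8]
30 [614.4  94.3] step tool mm [-19.8   0.7]
45 [621.1  74.4] step tool mm [-20.1   6.1]
60 [633.7  56.1] step tool mm [-18.7  11.9]
75 [651.7  41.4] step tool mm [-15.3  17.6]
90 [674.2  32.2] step tool mm [-9.9 22.1]
```

>>> play_rows(
  rows=[
    [[0.53,9.97,1.0,0,0,0,0],[0.53,9.97,1.0,0,0,0,0],[0.53,9.97,1.0,0,0,0,0],[0.53,9.97,1.0,0,0,0,0],[0,0,0,0,0,-0.03,0],[0,0,0,0.04,0.02,0,0],[0,0,0,0.04,0.025,0,0],[0,0,0,0.04,0.035,0,0],[0,0,0,0.0345,0.039,0,0],[0,0,0,0,0,0,0]],
  ],
)

```text
time_s: 12.62
ee_pos: [614.4, 144.4, 218.7]
eef_rot: [-3.129, 0.002, 1.604]
force: [0.5, 0.1, -0.2]
gripper_width: -0.1
gripper_force: 0.0
```

Run:
```python
from v import *
Rg=frame(1.9,0);s=fc(0,gap=15);to([s[0],s[1],139],Rg);print(arm.get_obs()["gripper_width"])
T=pose();im=arm.snapshot("wrist")[:,:,::-1];t=arm.snapshot("top")[:,:,::-1]
for r in(46,85,120):print(r,[proj("wrist",np.r_[A+Rv@np.array([-r,e]),156],T).round(0) for e in(-11,11)])
cv2.imwrite("pics/w6.png",np.hstack([im[:, :440], cv2.resize(t[110:230,230:330],(360,432))[:480].copy() if False else cv2.copyMakeBorder(cv2.resize(t[110:230,230:320],(360,480)),0,0,0,0,0)]))
```

```text
tcp [614.4 144.4 218.7] rotvec [-0.69  0.09  0.03] shift cur [ 3.   2.4 79.7] shift new [ 2.9  1.5 79.7]
-0.10262845660518677
46 [array([376., 320.]), array([378., 288.])]
85 [array([314., 319.]), array([314., 287.])]
120 [array([259., 319.]), array([258., 287.])]
```

View pics/w6.png

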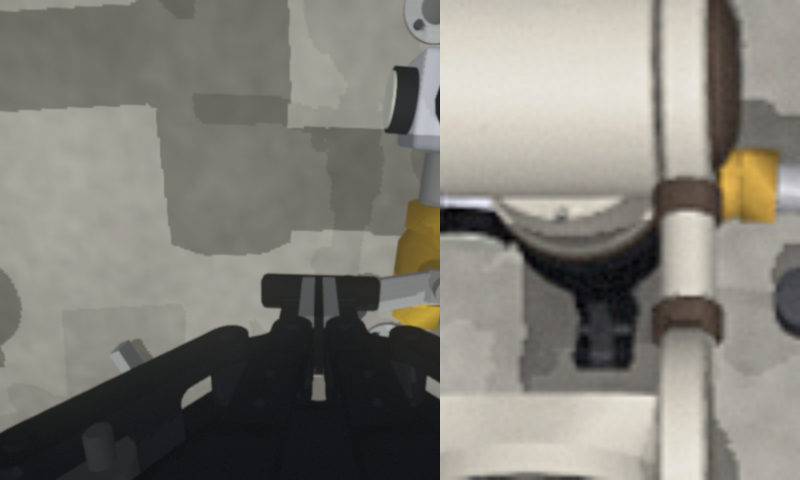

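The left half shows the lever's sleeve at cols 262-380 with its +y edge at row 274. That is about 5 mm further +y than I had, once the visible side face is allowed for. I'm taking the axis as (697,118) and going down beside the sleeve.

>>> play_rows(
  rows=[
    [[0,0,0,0.008,0.0015,0,0],[0,0,0,0,0,0.03,0],[0,0,0,0,0,0.03,0],[0,0,0,0,0,0.02,0],[0,0,0,0,0,0,0]],
  ],
)

```text
time_s: 13.35
ee_pos: [612.9, 148.9, 137.8]
eef_rot: [-3.127, 0.003, 1.599]
force: [-0.8, 0.4, -0.5]
gripper_width: -0.2
gripper_force: 0.0
```

>>> play_rows(
  rows=[
    [[0,0,0,-0.0075,0,0,0],[0,0,0,-0.0075,0,0,0],[0,0,0,-0.0091,-0.0019,0,0],[0,0,0,-0.0091,-0.0019,0,0],[0,0,0,-0.0099,0.0004,0,0],[0,0,0,-0.0099,0.0004,0,0]],
  ],
)

```text
time_s: 14.1
ee_pos: [614.2, 97.1, 141.2]
eef_rot: [-3.135, -0.0, 1.6]
force: [0.8, 7.2, 1.5]
gripper_width: 0.2
gripper_force: 2.7
```

```bash
sed -i 's/113\./118./' v.py
python3 - <<'E'
from v import *
q=fc(30);Rg=frame(1.9,0);to([*q,139],Rg);print(arm.get_obs()["force"].round(1))
im=arm.snapshot("top")[:,:,::-1]
d=(im.max(2)<45)
E
```

```text
tcp [614.2  97.1 141.2] rotvec [-0.4  -0.02 -0.22] shift cur [2.1 0.3 2.2] shift new [2.1 0.3 2.2]
[0.8 7.2 1.5]
```

>>> play_rows(
  rows=[
    [[0,0,0,-0.0095,0.003,0.002,0],[0,0,0,-0.01,0.0031,0.001,0],[0,0,0,-0.0094,0.006,0,0],[0,0,0,-0.0094,0.006,0,0],[0,0,0,-0.0076,0.0088,0,0],[0,0,0,-0.0076,0.0088,0,0],[0,0,0,0,0,0,0]],
  ],
)

```text
time_s: 15.02
ee_pos: [650.1, 43.3, 136.4]
eef_rot: [-3.13, 0.003, 1.599]
force: [-0.8, 0.9, 0.5]
gripper_width: 0.1
gripper_force: 0.7
```

Run:
```python
from v import *
q=fc(75);Rg=frame(1.9,0);to([*q,139],Rg);to([*fc(90),139],Rg);print(arm.get_obs()["force"].round(1))
```

```text
tcp [650.1  43.3 136.4] rotvec [-0.65  0.15 -0.26] shift cur [ 3.1  1.7 -2.6] shift new [ 3.1  1.7 -2.6]
tcp [650.1  43.3 136.4] rotvec [-0.65  0.15 -0.26] shift cur [-6.8 23.8 -2.8] shift new [-6.9 23.8 -2.6]
[-0.8  0.9  0.5]
```

>>> play_rows(
  rows=[
    [[0,0,0,-0.0035,0.0079,0,0],[0,0,0,-0.002,0.008,0,0],[0,0,0,-0.001,0.006,0,0]],
  ],
)

```text
time_s: 15.4
ee_pos: [670.6, 37.3, 136.2]
eef_rot: [-3.126, 0.004, 1.6]
force: [-19.7, 2.3, 9.7]
gripper_width: -0.0
gripper_force: 10.7
```

>>> play_rows(
  rows=[
    [[0,0,0,0,0.002,0,0],[0,0,0,0,0,0,0]],
  ],
)

```text
time_s: 15.65
ee_pos: [670.5, 37.3, 136.3]
eef_rot: [-3.121, 0.004, 1.6]
force: [-17.1, 0.4, 9.5]
gripper_width: -0.2
gripper_force: 8.6
```

>>> play_rows(
  rows=[
    [[0,0,0,0,0.002,0,0],[0,0,0,0,0,0,0]],
  ],
)

```text
time_s: 15.9
ee_pos: [670.6, 37.3, 136.2]
eef_rot: [-3.116, 0.004, 1.6]
force: [-23.7, -1.0, 13.5]
gripper_width: 0.2
gripper_force: 12.4
```

>>> play_rows(
  rows=[
    [[0,0,0,0,-0.03,0,0],[0,0,0,0,-0.03,0,0],[0,0,0,0,0,-0.05,0],[0,0,0,0,0,-0.05,0],[0,0,0,0,-0.06,0,0],[0,0,0,0.03,-0.06,0,0],[0,0,0,0.05,-0.05,0,0],[0,0,0,0.05,0,0,0],[0,0,0,0,0,0,0]],
  ],
)

```text
time_s: 17.02
ee_pos: [453.2, 155.8, 238.6]
eef_rot: [-3.133, 0.003, 1.604]
force: [0.1, -0.0, -0.2]
gripper_width: -0.3
gripper_force: 0.0
```

Run:
```python
from v import *
o=arm.get_obs();print(o["time_s"],o["force"].round(1),o["ee_pos"].round(0))
im=arm.snapshot("top")[:,:,::-1];cv2.imwrite("pics/top7.png",im);im0=cv2.imread("pics/top0.png")
for I in(im0,im):
  n,l,s,c=cv2.connectedComponentsWithStats((I.max(2)<45).astype(np.uint8))
  for i in range(1,n):
    x,y,w,h,a=s[i]
    if 60<a<1500 and 140<x<480 and 100<y<330:
        v=np.argwhere(l==i)[:,::-1].astype(np.float32);print(s[i],cv2.minAreaRect(v)[1:],onz("top",c[i],156).round(0)[:2],cv2.fitLine(v,2,0,.01,.01).ravel().round(3)[:2])
  print()
print("pipe ends z90",onz("top",(185,146),90),onz("top",(350,158),90))
s=arm.snapshot("scene")[:,:,::-1];cv2.imwrite("pics/s7.png",s)
a=cv2.resize(s[255:375,150:310],(800,600),interpolation=cv2.INTER_CUBIC);b=cv2.imread("pics/c5.png")
print("catch region diff since release",np.abs(a.astype(int)-b)[180:330,340:640].mean(), np.abs(a.astype(int)-b)[100:400,100:640].mean())
```

```text
17.025 [ 0.1 -0.  -0.2] [453. 156. 239.]
[169 129   5  25 113] ((24.0, 4.0), 90.0) [702. 367.] [ 0.017 -1.   ]
[225 132  22  24 384] ((24.149532318115234, 19.230182647705078), 63.43495178222656) [701. 232.] [0.461 0.887]
[228 162  20   9 109] ((18.994224548339844, 7.067617893218994), 6.340191841125488) [655. 226.] [0.994 0.108]
[285 169  10  35 316] ((34.0, 9.0), 90.0) [614. 116.] [ 0.018 -1.   ]
[148 251  31  15 336] ((14.0, 30.0), 90.0) [456. 372.] [0.999 0.034]
[200 279  30  14 251] ((8.785684585571289, 29.068683624267578), 77.47119140625) [403. 263.] [ 0.976 -0.217]

[169 129   6  25 114] ((4.77809476852417, 24.1076602935791), 2.4895529747009277) [702. 367.] [ 0.025 -1.   ]
[225 132  22  25 389] ((24.149532318115234, 18.782970428466797), 63.43495178222656) [700. 232.] [0.452 0.892]
[313 144  35  12 320] ((34.05609130859375, 9.547104835510254), 4.085616588592529) [694.  33.] [0.997 0.071]
[228 162  20   9 112] ((19.209657669067383, 7.118566036224365), 6.009006023406982) [655. 226.] [0.994 0.109]
[387 240  12   9  97] ((8.0, 11.0), 90.0) [ 499. -100.] [ 0.999 -0.053]
[148 251  31  15 312] ((29.731929779052734, 13.922974586486816), 3.1798300743103027) [456. 371.] [0.999 0.045]
[250 271  20  20 131] ((17.947635650634766, 19.402849197387695), 75.96376037597656) [420. 167.] [0.33  0.944]

pipe ends z90 [710.91345432 354.90556213  90.        ] [694.40742345 -12.21894525  90.        ]
catch region diff since release 0.7786222222222222 0.8145329218106996
```

Run:
```python
from v import *
W=[]
for f,box in(("top0",(285,169,10,35)),("top7",(313,144,35,12))):
    I=cv2.imread(f"pics/{f}.png");x,y,w,h=box;v=np.argwhere(I[y:y+h,x:x+w].max(2)<50)[:,::-1]+[x,y]
    P=np.array([onz("top",q,156)[:2] for q in v]);d=cv2.fitLine(P.astype(np.float32),2,0,.01,.01).ravel()
    print(f,P.mean(0).round(1),np.degrees(np.arctan2(d[1],d[0]))%180)
p=np.array([onz("top",q,90)[:2] for q in[(185,146),(350,158)]]);print("pipe",np.degrees(np.arctan2(*(p[0]-p[1])[::-1])))
I=cv2.imread("pics/top7.png").max(2)
for x in(210,260,325,335):print(x,np.where(I[125:175,x]>150)[0]+125)
```

```text
top0 [614.3 115.5] 0.86060023
top7 [693.4  33. ] 87.159225
pipe 87.42569777146035
210 [125 144 145 146 147 148 149 150 151 152 153 163 164 165 166 167 168 170
 171 172 173 174]
260 []
325 [135 136 137 138 156 157 158 159 160 161 164 165 166 167 168 169 170 171
 172]
335 [125 136 137 138 139 157 158 159 160 161 162 165 166 167 168 169 170 171
 172 173 174]
```

```bash
python3 -c "
from bench import arm
print(arm.close_job())"
```

```text
the job is handed in; nothing more can be done
None
```

I handed the job in with the pan pushed home against its back stop, the catch seen down behind it, the lever turned to its hard stop along the pipe, the blow-gun cock untouched and the arm clear of everything; the hand-in returned no verdict.

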